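Take the squeeze-and-turn cap off the frit jar

ROBOT

A 7-joint arm with a two-finger parallel gripper is mounted at the origin on a cart in front of the work surface, level with it; the furniture and walls round the work are solid. World frame = base frame: x ahead of the robot, y to its left, z up, the work surface at z = 0. Lengths are in m, angles in rad, forces in N, time in s.
With the tool pointing down it reaches from about 0.4 to 0.75 m from the base axis. Payload 19.5 kg.
Tool frame: the origin (TCP) lies at the very end of the fingers, on their centre line; the grasp point (between the pads) lies 19 mm behind it; z points along the fingers, y is the line along which they close (so a half turn about z gives the same grasp; the last joint's range is limited). The gripper opens to 85 mm and grips with 20 to 120 N. Pads are 22 mm wide; open, the fingers measure 114 mm over their backs; the gripper's body (76 mm by 85 mm) begins 54 mm behind the grasp point. The pads swing forward as they close: fully open they stand 13 mm farther back than shut.
Start: joints at [1.192, 0.707, -0.028, 1.485, 0.022, 0.951, -0.075], TCP at [0.19, -0.543, 0.231] pointing down, gripper open.
Joint ranges: [-2.71, 2.71], [-0.32, 2.16], [-1.57, 1.52], [0, 2.45], [-1.46, 4.6], [0, 2.02], [-2.83, 2.83]. Speed limits (rad/s): [1.89, 1.89, 2.57, 2.57, 3.01, 3.01, 3.01].

INTERFACE

Orientations are given as a unit quaternion [w, x, y, z].
In Python, from rig import * gives the robot as it stands. The module is installed in compiled form; this text tells all that it offers.
- The arm moves only by the shell command python3 -m creep 'ROWS'. ROWS is JSON, a list of rows, each an object with "rotation": the turn, a rotation vector about the tool's x, y, z in rad, a list of three; "xyz": the shift along the tool's x, y, z in m, a list of three; "fingers": the opening, from -1 (shut) to 1 (fully open). In form: [{"rotation": [wx, wy, wz], "xyz": [tx, ty, tz], "fingers": fingers}, ...]. A call has 1 to 8 rows; each row is the pose to reach, as a shift and turn from the pose commanded when the call began, along the tool's axes at that moment; what a row does not reach only later rows make up. A row lasts 1/12 s, in which the tool goes at most 41.7 mm and 7.16 degrees, less where a joint would pass 70% of its speed; a pose out of reach is approached as far as the arm can. A call with a gripper value outside its range is refused whole. The fingers move at their own pace and stop on an object; the grip force is fixed at half the most. Time passes only in rows, so rows that repeat a pose let the fingers close. It gives the time, the measured TCP pose, the force, the opening and the grip force at its end, in the units of the state.
- read_state(): the state, without advancing time (a new reading comes with each control period).
- get_image(name): name is "side" or "top"; returns a dict with "color" (480x640x3 uint8, blue, green, red), "fx", "fy", "cx", "cy" (pixels), "pose" (4x4, takes a point from camera to world coordinates). Camera axes: x right, y down, z forward; pixel columns grow to the right and rows downward; lengths in m; the calibration is good to about 2 mm. A picture is of the moment at which its call begins. There is no depth.
- sign_off(): hands the job in; it is judged then, once.
The state is a dict: "clock": time; "qpos": joint angles; "joint_velocities": joint speeds; "effort": joint torques, N m; "ee_pos": TCP position; "tool_rot": TCP orientation; "ft_force": force on the tool from outside, world axes, zero at the start; "wrist_torque": the same for the moment, N m; "grip_width": finger opening in m; "gripper_force": force on a finger pad.
Only numpy, scipy, OpenCV 4.12 (cv2) and the standard library are available. Lean on these libraries where they do the work, as an engineer would, in place of code of your own. Each camera call takes 0.05 s, during which the arm holds its last target. There are 200 camera calls.

TASK

Open the jar that stands in the holder: squeeze the two tabs of its safety cap together, gently, turn the cap anticlockwise until you feel it come up against its stop, and lift it straight off. Lay the cap the right way up on the cork mat and let go; do not strain the cap or its tabs, and leave the other things where they are.

Things in the scene. Friction and masses are not known exactly. Their poses are not given: they have to be found in the camera images.
- jar: Fixed to the worktop: a squat clear jar of glass frit, 80 mm square, in a 116 mm square aluminium foot. Origin: centre of the foot's underside, z up. At the start the cap sits on it: cap origin on the jar's z axis at jar z = 102 mm, cap axes along the jar's. Under the cap is the neck, 26 mm in diameter, up to z = 128 mm, with two bayonet flanges 37 mm across.
- collar (a point): On the jar's axis at the top of its white collar disc (jar z = 102 mm). Round it runs a low wall, 65 mm inside, 73 mm outside, 8 mm high, cut by two 14 mm notches on the jar's +y and -y sides that hold the tabs' teeth. With both tabs in, the cap turns; the wall keeps a released tooth in once it is past its notch.
- cap: Loose grey ribbed safety cap, 50 to 100 g, 45 mm in diameter, 33 mm high, a tab on its +y and its -y side. Origin: centre of the skirt's lower rim, z up. With both tabs squeezed it turns anticlockwise (from above) to a firm stop, and lifts straight up only there or up to 4 degrees before. The stop is 30 to 81 degrees from the locked position; nothing outside shows where: feel for it.
- cap_grip (a point): On the cap's axis, 30 mm above its lower rim, midway between the tabs, which can be gripped from above here, fingers closing along the cap's y. The cap has 1.5 to 2 mm of play on the neck; 30 mm of lift frees it. More than 45 N of contact between cap and jar damages it: forcing the turn at the stop (about 0.35 N m) or pulling before it.
- tab_a: Upright grey tab on the cap's +y side, 20 mm wide, 2 to 41 mm above the cap's lower rim, outer face 30 mm from the cap's axis. Origin and axes are the cap's when out; squeezed, it slides inward along y up to 5 mm against a spring: 4 N to start, 8 N at 2.5 mm, 12 N fully in. Its tooth (2 to 8 mm up, reaching 35 mm from the axis) is free beyond 2.5 mm. Over 35 N breaks a tab.
- tab_b: The same tab on the cap's -y side; inward is the cap's +y. The two outer faces are 60 mm apart when out and 50 mm when fully in.
- mat: Round cork mat, 110 mm in diameter, 6 mm thick, lying fixed on the worktop. Origin: centre of its underside.
- hook_a: Bystander: small flared glass figure, 59 mm high, loose, behind the jar. Origin under its centre.
- hook_b: Bystander: small clear glass figure, 66 mm high, loose, to the right of the mat. Origin under its centre.
- tweezers: Bystander: long steel tweezers lying flat, loose, 173 mm long along their x, 12 mm high, between jar and mat. Origin under their centre.
Mind the look-alikes: they are no part of the job. There is more than one size of the cap; the one meant has the size given above.

How it is judged:
By the outcome, as a careful person would: the job done as asked, in the order asked, and still so for the second after the job is handed in, with the robot touching nothing.
It also fails if it takes over 64 s, if anything falls off the work surface, if the arm or the gripper's body presses on something with over 40 N, if the wrist force passes 120 N, or if a joint passes its speed limit or range.

## Working session

There is one attempt and no reset: what is moved stays moved. The work goes in short steps, Python scripts to look and compute and a shell command to move; the robot and the scene stay as the last step left them, time stands still between calls to the robot, and variables do not carry over. Pictures are saved under pics/ and viewed, at most 10 in all, crops included, and the job is handed in when it is done.

```bash
mkdir -p pics; python3 - <<'E'
from rig import *
import cv2
s=read_state();print({k:s[k] for k in ("clock","ee_pos","tool_rot","grip_width","ft_force")})
for n in("top","side"):
    im=get_image(n);cv2.imwrite(f"pics/{n}0.png",im["color"]);print(n,im["fx"],im["fy"],im["cx"],im["cy"],im["pose"])
E
```

```text
{'clock': 0.0, 'ee_pos': array([ 0.18990138, -0.54245174,  0.23083454]), 'tool_rot': array([-5.36318186e-04,  9.85855364e-01,  1.67597426e-01, -1.30780966e-04]), 'grip_width': 0.0853104844192629, 'ft_force': array([ 0.71633922, -0.00147569,  0.20130453])}
top 606.0679684869759 606.0679684869759 322.27341554855 244.53871984410824 [[-0.01442277 -0.98146786  0.19108331  0.23504923]
 [-0.99980509  0.01673241  0.01047902 -0.18678076]
 [-0.0134821  -0.19089493 -0.98151789  1.47693891]
 [ 0.          0.          0.          1.        ]]
side 488.28416586215525 488.28416586215525 319.76073197958027 231.00706294559367 [[-0.99257368 -0.06279365  0.10418472  0.3929918 ]
 [-0.12153993  0.54751276 -0.8279238   0.70782705]
 [-0.0050541  -0.83443797 -0.55107869  0.69334496]
 [ 0.          0.          0.          1.        ]]
```

View pics/top0.png

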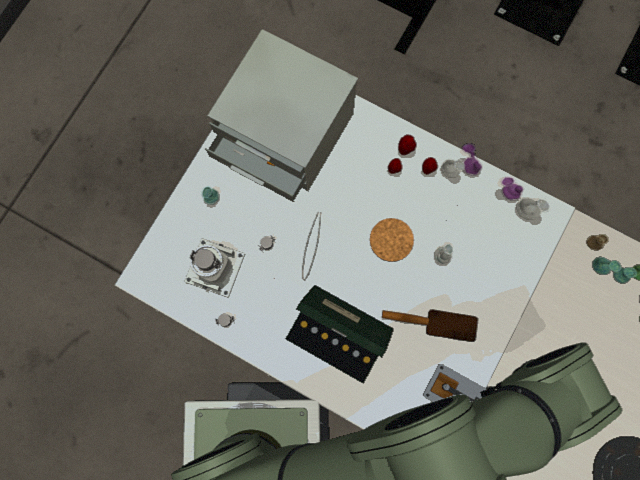

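View pics/side0.png

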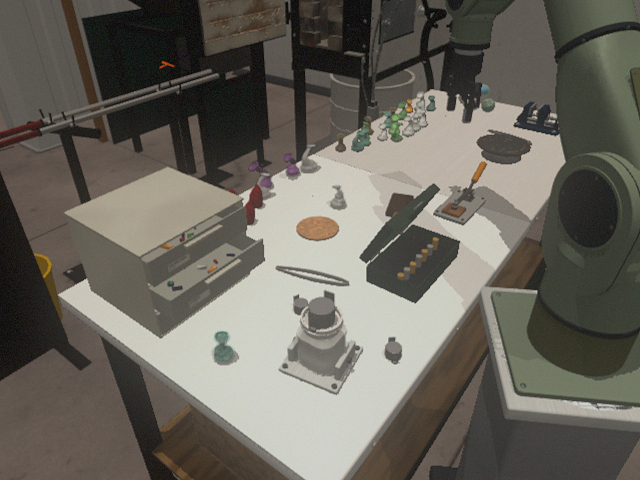

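The top view shows the holder and jar at (212,265), with the cap on it at (205,260). Two small loose caps lie at (266,242) and (225,320). The mat is at (391,240), the tweezers at (312,245), hook_a at (210,196) and hook_b at (443,254). In the side view the cap is at (322,312) and the small caps are at (300,303) and (393,350).
What could be mistaken for the cap is the two small caps, which look too small for 45 mm. I choose the one on the jar and check it in a close crop.

```bash
python3 - <<'E'
import cv2,numpy as np
t=cv2.imread("pics/top0.png");s=cv2.imread("pics/side0.png")
a=cv2.resize(t[225:305,172:252],(400,400),interpolation=cv2.INTER_CUBIC)
b=cv2.resize(s[285:395,270:380],(400,400),interpolation=cv2.INTER_CUBIC)
cv2.imwrite("pics/crop0.png",np.hstack([a,b]))
E
```

```text
(no output)
```

View pics/crop0.png

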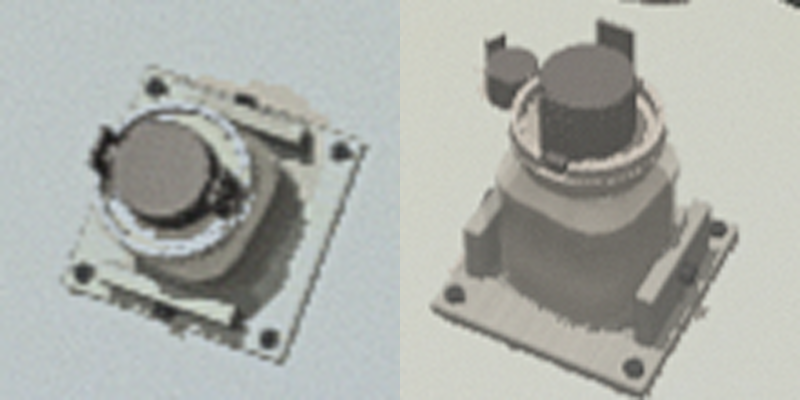

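The cap on the jar is the right size: about 20 px across in the top view, which is 45 mm at that height. Its tabs are at crop (103,150) and (230,195), along a foot edge. The foot corners are at crop (150,68), (367,147), (283,362) and (68,283).

```bash
cat > h.py <<'E'
import numpy as np,cv2
from rig import *
def ray(im,p):
    d=im["pose"][:3,:3]@np.array([(p[0]-im["cx"])/im["fx"],(p[1]-im["cy"])/im["fy"],1.]);return im["pose"][:3,3],d/np.linalg.norm(d)
def onz(im,p,z):
    o,d=ray(im,p);return o+d*(z-o[2])/d[2]
def tri(a,p,b,q):
    o,d=ray(a,p);r,e=ray(b,q);k=np.linalg.lstsq(np.c_[d,-e],r-o,rcond=None)[0]
    x,y=o+k[0]*d,r+k[1]*e;return (x+y)/2,np.linalg.norm(x-y)
def blob(im,lo,hi,box):
    x0,y0,x1,y1=box;m=np.zeros(im["color"].shape[:2],np.uint8)
    m[y0:y1,x0:x1]=cv2.inRange(cv2.cvtColor(cv2.GaussianBlur(im["color"],(3,3),0),cv2.COLOR_BGR2HSV),lo,hi)[y0:y1,x0:x1]
    return max(cv2.findContours(m,0,1)[0],key=cv2.contourArea)
E
python3 - <<'E'
from h import *
np.set_printoptions(precision=4,suppress=True)
t,s=get_image("top"),get_image("side")
C=lambda x,y:(172+x/5-.4,225+y/5-.4)
S=lambda x,y:(270+(x-400)*.275-.36,285+y*.275-.36)
c=np.array([onz(t,C(*p),.006) for p in((150,68),(367,147),(283,362),(68,283))]);print(c,c.mean(0),[np.linalg.norm(c[i]-c[i-1]) for i in range(4)])
for i in range(4):
    d=c[i]-c[i-1];print("edge yaw",np.degrees(np.arctan2(d[1],d[0])))
for p in((433,308),(640,397),(738,232)):print("side",onz(s,S(*p),.006))
print("cap top z.135:",onz(t,C(160,165),.135),onz(s,S(587,77),.135),tri(t,C(160,165),s,S(587,77)))
print("hsv cap",[cv2.cvtColor(im["color"],cv2.COLOR_BGR2HSV)[p] for im,p in((t,(258,204)),(s,(306,321)))])
for n,im,b in(("t",t,(360,210,425,270)),("s",s,(285,205,350,250))):
    q=blob(im,(5,80,80),(25,255,255),b);e=cv2.fitEllipse(q);print("mat",n,e,onz(im,e[0],.006))
for n,p in(("tweez",(321,212)),("tweez",(304,279)),("hookb",(441,262)),("hooka",(210,203)),("lid top",(314,286)),("lid",(392,329)),("case",(365,381)),("cab",(300,198)),("cab",(209,137))):print(n,onz(t,p,0))
print("cab top corner",tri(t,(357,79),s,(241,198)),tri(t,(263,30),s,(66,212)),tri(t,(316,165),s,(158,250)))
print("lid corner",tri(t,(314,286),s,(362,252)),tri(t,(392,329),s,(439,185)))
E
```

```text
[[0.5426 0.1285 0.006 ]
 [0.5009 0.0201 0.006 ]
 [0.3951 0.06   0.006 ]
 [0.4356 0.1663 0.006 ]] [0.4685 0.0937 0.006 ] [np.float64(0.11344443820552141), np.float64(0.11615450515972262), np.float64(0.11306217581529465), np.float64(0.11368194706752084)]
edge yaw -19.44376568121201
edge yaw -111.03952996820551
edge yaw 159.30816444491393
edge yaw 69.13200579055872
side [0.5413 0.1292 0.006 ]
side [0.4352 0.1698 0.006 ]
side [0.3948 0.0619 0.006 ]
cap top z.135: [0.4709 0.0953 0.135 ] [0.4686 0.0957 0.135 ] (array([0.4697, 0.0953, 0.1349]), np.float64(0.0022871122959658447))
hsv cap [array([ 18,  23, 135], dtype=uint8), array([ 12,  20, 128], dtype=uint8)]
mat t ((391.2686767578125, 239.4208984375), (41.84829330444336, 42.782466888427734), 105.3893051147461) [ 0.5314 -0.3419  0.006 ]
mat s ((317.09564208984375, 227.78921508789062), (22.10862159729004, 40.61367416381836), 89.53966522216797) [ 0.5316 -0.339   0.006 ]
tweez [ 0.6058 -0.169   0.    ]
tweez [ 0.4371 -0.1249  0.    ]
hookb [ 0.4738 -0.4627  0.    ]
hooka [0.6342 0.1107 0.    ]
lid top [ 0.4194 -0.1492  0.    ]
lid [ 0.3121 -0.3363  0.    ]
case [ 0.1905 -0.2678  0.    ]
cab [ 0.6431 -0.1166  0.    ]
cab [0.81  0.117 0.   ]
cab top corner (array([ 0.7813, -0.2595,  0.1662]), np.float64(0.17882546245824638)) (array([ 0.9893, -0.044 ,  0.2002]), np.float64(0.0019349095791020066)) (array([ 0.7896, -0.138 ,  0.0437]), np.float64(0.14774148265435014))
lid corner (array([ 0.4098, -0.1511,  0.0743]), np.float64(0.0006991784632633596)) (array([ 0.2742, -0.314 ,  0.1658]), np.float64(0.05932135192348925))
```

```bash
cat >> h.py <<'E'
from scipy.spatial.transform import Rotation as Ro
def st(goal=None,yaw=None):
    s=read_state();w=s["tool_rot"];R=Ro.from_quat(w,scalar_first=True).as_matrix()
    y=np.degrees(np.arctan2(R[1,0],R[0,0]))
    print("t%.2f"%s["clock"],"pos",np.round(s["ee_pos"],4),"yaw_x %.2f"%y,"zax",np.round(R[:,2],4),"F",np.round(s["ft_force"],2),"T",np.round(s["wrist_torque"],3),"w %.4f g %.2f"%(s["grip_width"],s["gripper_force"]),"q",np.round(s["qpos"],2))
    if goal is not None: print("shift",np.round(R.T@(np.array(goal)-s["ee_pos"]),4))
    if yaw is not None: print("rotz",np.round(-np.radians((yaw-y+180)%360-180),4))
E
python3 -m creep '[{"rotation":[0,0,0.698],"xyz":[0.315,-0.115,-0.03],"fingers":1},{"rotation":[0,0,0.698],"xyz":[0.315,-0.115,-0.03],"fingers":1},{"rotation":[0,0,0.698],"xyz":[0.315,-0.115,-0.03],"fingers":1},{"rotation":[0,0,0.698],"xyz":[0.315,-0.115,-0.03],"fingers":1},{"rotation":[0,0,0.698],"xyz":[0.315,-0.115,-0.03],"fingers":1},{"rotation":[0,0,0.698],"xyz":[0.315,-0.115,-0.03],"fingers":1},{"rotation":[0,0,0.698],"xyz":[0.315,-0.115,-0.03],"fingers":1},{"rotation":[0,0,0.698],"xyz":[0.315,-0.115,-0.03],"fingers":1}]'
python3 -c "
from h import *
st((.469,.0945,.26),-20.7)"
```

```text
clock: 0.87
ee_pos: [0.4482, -0.3303, 0.2612]
tool_rot: [-0.0, 0.984, -0.18, -0.0]
ft_force: [0.7, -0.1, 0.1]
grip_width: 0.0855
gripper_force: 0.0
t0.87 pos [ 0.4482 -0.3303  0.2612] yaw_x -20.71 zax [-2.e-04  1.e-04 -1.e+00] F [ 0.7  -0.06  0.14] T [-0.08   0.002  0.011] w 0.0855 g 0.00 q [ 0.45  0.66  0.24  1.51 -0.18  0.99 -1.19]
shift [-0.1308 -0.4047  0.0012]
rotz -0.0002
```

```bash

python3 -m creep '[{"rotation":[0,0,0],"xyz":[-0.131,-0.405,0],"fingers":1},{"rotation":[0,0,0],"xyz":[-0.131,-0.405,0],"fingers":1},{"rotation":[0,0,0],"xyz":[-0.131,-0.405,0],"fingers":1},{"rotation":[0,0,0],"xyz":[-0.131,-0.405,0],"fingers":1},{"rotation":[0,0,0],"xyz":[-0.131,-0.405,0],"fingers":1},{"rotation":[0,0,0],"xyz":[-0.131,-0.405,0],"fingers":1},{"rotation":[0,0,0],"xyz":[-0.131,-0.405,0],"fingers":1},{"rotation":[0,0,0],"xyz":[-0.131,-0.405,0],"fingers":1}]' >/dev/null
python3 -c "
from h import *
st((.469,.0945,.26),-20.7)"
```

```text
t1.53 pos [0.4625 0.0028 0.2611] yaw_x -20.70 zax [ 1.e-04  2.e-04 -1.e+00] F [0.39 0.17 0.07] T [ 0.011 -0.079 -0.031] w 0.0854 g 0.00 q [-0.25  0.52  0.29  1.83 -0.2   0.82 -1.79]
shift [-0.0263 -0.0881  0.0011]
rotz -0.0
```

```bash

python3 -m creep '[{"rotation":[0,0,0],"xyz":[-0.026,-0.088,0],"fingers":1},{"rotation":[0,0,0],"xyz":[-0.026,-0.088,0],"fingers":1},{"rotation":[0,0,0],"xyz":[-0.026,-0.088,0],"fingers":1},{"rotation":[0,0,0],"xyz":[-0.026,-0.088,0.04],"fingers":1},{"rotation":[0,0,0],"xyz":[-0.026,-0.088,0.08],"fingers":1},{"rotation":[0,0,0],"xyz":[-0.026,-0.088,0.08],"fingers":1},{"rotation":[0,0,0],"xyz":[-0.026,-0.088,0.08],"fingers":1}]' >/dev/null
python3 - <<'E'
from h import *
st((.469,.0945,.18),-20.7)
a,b=get_image("top")["color"],get_image("side")["color"]
cv2.imwrite("pics/c1.png",np.hstack([cv2.resize(a[215:315,162:262],(400,400),interpolation=2),cv2.resize(b[245:345,270:370],(400,400),interpolation=2)]))
E
```

```text
t2.12 pos [0.4692 0.0919 0.1809] yaw_x -20.73 zax [-2.9e-03 -7.0e-04 -1.0e+00] F [-0.4  -0.67  1.38] T [ 0.009 -0.     0.015] w 0.0854 g 0.00 q [-0.4   0.66  0.25  1.9  -0.27  0.62 -1.92]
shift [-0.0011 -0.0023  0.0009]
rotz -0.0005
```

View pics/c1.png

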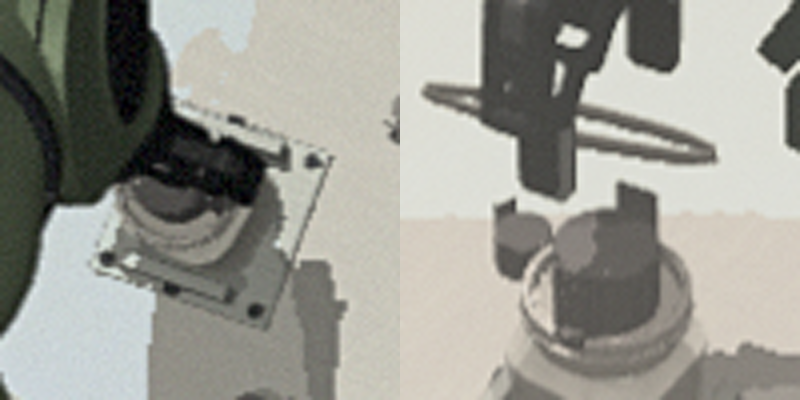

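The crop shows the open fingers straddling the cap's tab line, with the near fingertip at side-crop (548,195). I check the true fingertip height before descending.

```bash

python3 -m creep '[{"rotation":[0,0,0],"xyz":[0,0,0],"fingers":0.5},{"rotation":[0,0,0],"xyz":[0,0,0.02],"fingers":0.5},{"rotation":[0,0,0],"xyz":[0,0,0.02],"fingers":0.5},{"rotation":[0,0,0],"xyz":[0,0,0.02],"fingers":0.5}]' >/dev/null
python3 - <<'E'
from h import *
t,s=get_image("top"),get_image("side")
st((.469,.0945,.135),-20.7)
o,d=ray(s,(307-.4,293.8-.4));
for y in(.132,.139,.145):print(o+d*(y-o[1])/d[1])
# tab a/b outer top corners: side crop far tab, near tab (previous picture)
for p in((617,180),(657,192),(495,207),(516,198)):
  print("tab",onz(s,(270+(p[0]-400)/4-.4,245+p[1]/4-.4),.143))
E
```

```text
t2.65 pos [0.47   0.0923 0.1622] yaw_x -20.71 zax [ 1.1e-03  4.0e-04 -1.0e+00] F [-0.05 -0.22  0.38] T [ 0.019 -0.001  0.024] w 0.0641 g 0.00 q [-0.39  0.69  0.23  1.92 -0.28  0.56 -1.91]
shift [-0.0018 -0.0017  0.0272]
rotz -0.0001
[0.4867752  0.132      0.19162049]
[0.48563513 0.139      0.19771966]
[0.48465793 0.145      0.20294753]
tab [0.46764168 0.06284423 0.143     ]
tab [0.44968222 0.06871623 0.143     ]
tab [0.51716231 0.08636216 0.143     ]
tab [0.50920186 0.07958578 0.143     ]
```

```bash

python3 -m creep '[{"rotation":[0,0,0],"xyz":[-0.0013,-0.0015,0],"fingers":0.75},{"rotation":[0,0,0],"xyz":[-0.0013,-0.0015,0],"fingers":0.75},{"rotation":[0,0,0],"xyz":[-0.0013,-0.0015,0.015],"fingers":0.75},{"rotation":[0,0,0],"xyz":[-0.0013,-0.0015,0.03],"fingers":0.75},{"rotation":[0,0,0],"xyz":[-0.0013,-0.0015,0.04],"fingers":0.75},{"rotation":[0,0,0],"xyz":[-0.0013,-0.0015,0.04],"fingers":0.75},{"rotation":[0,0,0],"xyz":[-0.0013,-0.0015,0.04],"fingers":0.75}]' >/dev/null
python3 - <<'E'
from h import *
st((.4693,.0942,.111),-20.7)
E
```

```text
t3.23 pos [0.4689 0.0942 0.1213] yaw_x -20.70 zax [-4.e-04  0.e+00 -1.e+00] F [ 0.29 -0.11  0.94] T [ 0.019 -0.009  0.011] w 0.0746 g 0.00 q [-0.37  0.76  0.19  1.96 -0.31  0.45 -1.89]
shift [ 0.0003 -0.0002  0.0103]
rotz 0.0
```

```bash

python3 -m creep '[{"rotation":[0,0,0],"xyz":[0,0,0.005],"fingers":0.75},{"rotation":[0,0,0],"xyz":[0,0,0.01],"fingers":0.6},{"rotation":[0,0,0],"xyz":[0,0,0.01],"fingers":0.5},{"rotation":[0,0,0],"xyz":[0,0,0.01],"fingers":0.45},{"rotation":[0,0,0],"xyz":[0,0,0.01],"fingers":0.4},{"rotation":[0,0,0],"xyz":[0,0,0.01],"fingers":0.4}]' >/dev/null
python3 -c "from h import *;st((.4693,.0942,.111))"
for i in 1; do python3 -m creep '[{"rotation":[0,0,0],"xyz":[0,0,0],"fingers":0.37},{"rotation":[0,0,0],"xyz":[0,0,0],"fingers":0.34},{"rotation":[0,0,0],"xyz":[0,0,0],"fingers":0.32},{"rotation":[0,0,0],"xyz":[0,0,0],"fingers":0.32}]'; done >/dev/null
python3 -c "from h import *;st((.4693,.0942,.111))"
```

```text
t3.73 pos [0.469  0.0942 0.1112] yaw_x -20.70 zax [ 1.e-04  2.e-04 -1.e+00] F [-0.73 -0.32  1.6 ] T [-0.049  0.19   0.049] w 0.0602 g 3.96 q [-0.36  0.78  0.18  1.97 -0.31  0.42 -1.88]
shift [ 0.0003 -0.0001  0.0002]
t4.07 pos [0.4691 0.0943 0.1114] yaw_x -20.69 zax [ 6.e-04  3.e-04 -1.e+00] F [ 0.01 -0.2   8.64] T [0.015 0.34  0.086] w 0.0566 g 6.72 q [-0.36  0.78  0.18  1.97 -0.31  0.42 -1.88]
shift [ 0.0002 -0.      0.0004]
```

```bash

python3 -m creep '[{"rotation":[0,0,0],"xyz":[0,0,-0.0008],"fingers":0.30},{"rotation":[0,0,0],"xyz":[0,0,-0.0012],"fingers":0.27},{"rotation":[0,0,0],"xyz":[0,0,-0.0016],"fingers":0.24},{"rotation":[0,0,0],"xyz":[0,0,-0.0018],"fingers":0.22},{"rotation":[0,0,0],"xyz":[0,0,-0.0018],"fingers":0.21},{"rotation":[0,0,0],"xyz":[0,0,-0.0018],"fingers":0.21}]' >/dev/null
python3 -c "from h import *;st((.4693,.0942,.111))"
```

```text
t4.57 pos [0.4689 0.0942 0.1128] yaw_x -20.69 zax [-1.e-04  1.e-04 -1.e+00] F [-0.02  0.26  0.04] T [-0.006  0.019 -0.028] w 0.0519 g 10.19 q [-0.36  0.78  0.18  1.97 -0.31  0.42 -1.88]
shift [ 0.0003 -0.0001  0.0018]
```

```bash

python3 -m creep '[{"rotation":[0,0,-0.035],"xyz":[0,0,0],"fingers":0.21},{"rotation":[0,0,-0.07],"xyz":[0,0,0],"fingers":0.21},{"rotation":[0,0,-0.105],"xyz":[0,0,0],"fingers":0.21},{"rotation":[0,0,-0.14],"xyz":[0,0,0],"fingers":0.21},{"rotation":[0,0,-0.14],"xyz":[0,0,0],"fingers":0.21}]' >/dev/null
python3 -c "from h import *;st((.469,.0942,.1128))"
python3 -m creep '[{"rotation":[0,0,-0.035],"xyz":[0,0,0],"fingers":0.21},{"rotation":[0,0,-0.07],"xyz":[0,0,0],"fingers":0.21},{"rotation":[0,0,-0.105],"xyz":[0,0,0],"fingers":0.21},{"rotation":[0,0,-0.14],"xyz":[0,0,0],"fingers":0.21},{"rotation":[0,0,-0.175],"xyz":[0,0,0],"fingers":0.21},{"rotation":[0,0,-0.21],"xyz":[0,0,0],"fingers":0.21},{"rotation":[0,0,-0.21],"xyz":[0,0,0],"fingers":0.21}]' >/dev/null
python3 -c "from h import *;st((.469,.0942,.1128))"
```

```text
t4.98 pos [0.469  0.0941 0.1128] yaw_x -12.48 zax [ 0.e+00  2.e-04 -1.e+00] F [ 0.   -0.87 -0.61] T [-0.018 -0.027 -0.032] w 0.0516 g 10.19 q [-0.35  0.78  0.15  1.97 -0.25  0.42 -1.8 ]
shift [-0.     -0.0001  0.    ]
t5.57 pos [0.469  0.0942 0.1128] yaw_x -0.45 zax [-0.e+00  2.e-04 -1.e+00] F [-0.27 -0.02 -0.9 ] T [-0.033 -0.002 -0.061] w 0.0521 g 10.19 q [-0.32  0.77  0.1   1.97 -0.17  0.41 -1.67]
shift [ 0. -0.  0.]
```

```bash
cat > chk.py <<'E'
from h import *
import sys
s=read_state();st();sys.exit(abs(s["wrist_torque"][2])>0.13)
E
python3 -m creep '[{"rotation":[0,0,-0.035],"xyz":[0,0,0],"fingers":0.21},{"rotation":[0,0,-0.07],"xyz":[0,0,0],"fingers":0.21},{"rotation":[0,0,-0.105],"xyz":[0,0,0],"fingers":0.21},{"rotation":[0,0,-0.13],"xyz":[0,0,0],"fingers":0.21},{"rotation":[0,0,-0.13],"xyz":[0,0,0],"fingers":0.21}]' >/dev/null; python3 chk.py &&
python3 -m creep '[{"rotation":[0,0,-0.015],"xyz":[0,0,0],"fingers":0.21},{"rotation":[0,0,-0.03],"xyz":[0,0,0],"fingers":0.21},{"rotation":[0,0,-0.03],"xyz":[0,0,0],"fingers":0.21}]' >/dev/null && python3 chk.py &&
python3 -m creep '[{"rotation":[0,0,-0.015],"xyz":[0,0,0],"fingers":0.21},{"rotation":[0,0,-0.03],"xyz":[0,0,0],"fingers":0.21},{"rotation":[0,0,-0.03],"xyz":[0,0,0],"fingers":0.21}]' >/dev/null && python3 chk.py &&
python3 -m creep '[{"rotation":[0,0,-0.015],"xyz":[0,0,0],"fingers":0.21},{"rotation":[0,0,-0.03],"xyz":[0,0,0],"fingers":0.21},{"rotation":[0,0,-0.03],"xyz":[0,0,0],"fingers":0.21}]' >/dev/null && python3 chk.py &&
python3 -m creep '[{"rotation":[0,0,-0.015],"xyz":[0,0,0],"fingers":0.21},{"rotation":[0,0,-0.03],"xyz":[0,0,0],"fingers":0.21},{"rotation":[0,0,-0.03],"xyz":[0,0,0],"fingers":0.21}]' >/dev/null && python3 chk.py &&
python3 -m creep '[{"rotation":[0,0,-0.015],"xyz":[0,0,0],"fingers":0.21},{"rotation":[0,0,-0.03],"xyz":[0,0,0],"fingers":0.21},{"rotation":[0,0,-0.03],"xyz":[0,0,0],"fingers":0.21}]' >/dev/null && python3 chk.py
```

```text
t5.98 pos [0.469  0.0941 0.1128] yaw_x 6.94 zax [-0.e+00  2.e-04 -1.e+00] F [ 0.08  0.45 -0.27] T [ 0.008 -0.02  -0.034] w 0.0516 g 10.19 q [-0.3   0.77  0.07  1.97 -0.11  0.41 -1.6 ]False
```

```bash
sed -i 's/sys.exit(\(.*\))$/sys.exit(int(\1))/' chk.py
python3 -m creep '[{"rotation":[0,0,-0.015],"xyz":[0,0,0],"fingers":0.21},{"rotation":[0,0,-0.03],"xyz":[0,0,0],"fingers":0.21},{"rotation":[0,0,-0.03],"xyz":[0,0,0],"fingers":0.21}]' >/dev/null && python3 chk.py &&
python3 -m creep '[{"rotation":[0,0,-0.015],"xyz":[0,0,0],"fingers":0.21},{"rotation":[0,0,-0.03],"xyz":[0,0,0],"fingers":0.21},{"rotation":[0,0,-0.03],"xyz":[0,0,0],"fingers":0.21}]' >/dev/null && python3 chk.py &&
python3 -m creep '[{"rotation":[0,0,-0.015],"xyz":[0,0,0],"fingers":0.21},{"rotation":[0,0,-0.03],"xyz":[0,0,0],"fingers":0.21},{"rotation":[0,0,-0.03],"xyz":[0,0,0],"fingers":0.21}]' >/dev/null && python3 chk.py &&
python3 -m creep '[{"rotation":[0,0,-0.015],"xyz":[0,0,0],"fingers":0.21},{"rotation":[0,0,-0.03],"xyz":[0,0,0],"fingers":0.21},{"rotation":[0,0,-0.03],"xyz":[0,0,0],"fingers":0.21}]' >/dev/null && python3 chk.py &&
python3 -m creep '[{"rotation":[0,0,-0.015],"xyz":[0,0,0],"fingers":0.21},{"rotation":[0,0,-0.03],"xyz":[0,0,0],"fingers":0.21},{"rotation":[0,0,-0.03],"xyz":[0,0,0],"fingers":0.21}]' >/dev/null && python3 chk.py
```

```text
t6.23 pos [0.4689 0.0942 0.1128] yaw_x 8.60 zax [-1.e-04  1.e-04 -1.e+00] F [-1.14 -0.98 -1.63] T [ 0.026 -0.046 -0.021] w 0.0520 g 10.19 q [-0.3   0.77  0.06  1.97 -0.1   0.41 -1.58]
t6.48 pos [0.4689 0.0942 0.1128] yaw_x 10.33 zax [-0.e+00  1.e-04 -1.e+00] F [ 0.13 -0.77 -0.45] T [-0.017  0.019 -0.045] w 0.0520 g 10.19 q [-0.29  0.77  0.05  1.97 -0.09  0.41 -1.56]
t6.73 pos [0.4689 0.0942 0.1128] yaw_x 12.04 zax [-1.e-04  1.e-04 -1.e+00] F [ 0.19 -0.17 -0.23] T [-0.002 -0.04  -0.036] w 0.0516 g 10.19 q [-0.29  0.77  0.04  1.96 -0.08  0.41 -1.55]
t6.98 pos [0.4689 0.0942 0.1128] yaw_x 13.76 zax [-1.e-04  1.e-04 -1.e+00] F [-0.4  -0.18 -1.16] T [0.014 0.044 0.014] w 0.0520 g 10.19 q [-0.29  0.77  0.04  1.96 -0.07  0.41 -1.53]
t7.23 pos [0.4689 0.0942 0.1128] yaw_x 15.49 zax [-1.e-04  1.e-04 -1.e+00] F [ 0.05 -0.43 -0.91] T [ 0.031  0.028 -0.045] w 0.0521 g 10.19 q [-0.28  0.77  0.03  1.96 -0.05  0.41 -1.51]
```

```bash
python3 -m creep '[{"rotation":[0,0,-0.015],"xyz":[0,0,0],"fingers":0.21},{"rotation":[0,0,-0.03],"xyz":[0,0,0],"fingers":0.21},{"rotation":[0,0,-0.03],"xyz":[0,0,0],"fingers":0.21}]' >/dev/null && python3 chk.py &&
python3 -m creep '[{"rotation":[0,0,-0.015],"xyz":[0,0,0],"fingers":0.21},{"rotation":[0,0,-0.03],"xyz":[0,0,0],"fingers":0.21},{"rotation":[0,0,-0.03],"xyz":[0,0,0],"fingers":0.21}]' >/dev/null && python3 chk.py &&
python3 -m creep '[{"rotation":[0,0,-0.015],"xyz":[0,0,0],"fingers":0.21},{"rotation":[0,0,-0.03],"xyz":[0,0,0],"fingers":0.21},{"rotation":[0,0,-0.03],"xyz":[0,0,0],"fingers":0.21}]' >/dev/null && python3 chk.py &&
python3 -m creep '[{"rotation":[0,0,-0.015],"xyz":[0,0,0],"fingers":0.21},{"rotation":[0,0,-0.03],"xyz":[0,0,0],"fingers":0.21},{"rotation":[0,0,-0.03],"xyz":[0,0,0],"fingers":0.21}]' >/dev/null && python3 chk.py &&
python3 -m creep '[{"rotation":[0,0,-0.015],"xyz":[0,0,0],"fingers":0.21},{"rotation":[0,0,-0.03],"xyz":[0,0,0],"fingers":0.21},{"rotation":[0,0,-0.03],"xyz":[0,0,0],"fingers":0.21}]' >/dev/null && python3 chk.py &&
python3 -m creep '[{"rotation":[0,0,-0.015],"xyz":[0,0,0],"fingers":0.21},{"rotation":[0,0,-0.03],"xyz":[0,0,0],"fingers":0.21},{"rotation":[0,0,-0.03],"xyz":[0,0,0],"fingers":0.21}]' >/dev/null && python3 chk.py &&
python3 -m creep '[{"rotation":[0,0,-0.015],"xyz":[0,0,0],"fingers":0.21},{"rotation":[0,0,-0.03],"xyz":[0,0,0],"fingers":0.21},{"rotation":[0,0,-0.03],"xyz":[0,0,0],"fingers":0.21}]' >/dev/null && python3 chk.py &&
python3 -m creep '[{"rotation":[0,0,-0.015],"xyz":[0,0,0],"fingers":0.21},{"rotation":[0,0,-0.03],"xyz":[0,0,0],"fingers":0.21},{"rotation":[0,0,-0.03],"xyz":[0,0,0],"fingers":0.21}]' >/dev/null && python3 chk.py
```

```text
t7.48 pos [0.469  0.0942 0.1128] yaw_x 17.21 zax [-0.e+00  1.e-04 -1.e+00] F [-0.33  0.22 -1.07] T [ 0.012 -0.029  0.009] w 0.0518 g 10.19 q [-0.28  0.77  0.02  1.96 -0.04  0.41 -1.49]
t7.73 pos [0.469  0.0942 0.1128] yaw_x 18.92 zax [-0.e+00  1.e-04 -1.e+00] F [ 0.35 -0.83 -1.16] T [ 0.026 -0.03  -0.045] w 0.0517 g 10.19 q [-0.27  0.77  0.02  1.96 -0.03  0.41 -1.48]
t7.98 pos [0.469  0.0942 0.1128] yaw_x 20.64 zax [-0.e+00  1.e-04 -1.e+00] F [ 0.5   0.19 -0.76] T [0.013 0.013 0.011] w 0.0517 g 10.19 q [-0.27  0.77  0.01  1.96 -0.02  0.41 -1.46]
t8.23 pos [0.469  0.0941 0.1128] yaw_x 22.36 zax [ 0.e+00  1.e-04 -1.e+00] F [-0.22 -0.39 -1.05] T [ 0.016  0.021 -0.04 ] w 0.0517 g 10.19 q [-0.27  0.77  0.    1.96 -0.    0.41 -1.44]
t8.48 pos [0.469  0.0942 0.1128] yaw_x 24.08 zax [ 0.e+00  1.e-04 -1.e+00] F [ 0.32  0.32 -1.04] T [ 0.008 -0.039 -0.014] w 0.0518 g 10.18 q [-0.26  0.77 -0.01  1.96  0.01  0.41 -1.42]
t8.73 pos [0.469  0.0941 0.1128] yaw_x 25.79 zax [-0.e+00  1.e-04 -1.e+00] F [ 0.43  0.17 -0.24] T [ 0.003 -0.046 -0.136] w 0.0518 g 10.16 q [-0.26  0.77 -0.01  1.96  0.02  0.41 -1.41]
```

```bash
python3 -m creep '[{"rotation":[0,0,0],"xyz":[0,0,0],"fingers":0.21},{"rotation":[0,0,0],"xyz":[0,0,0],"fingers":0.21}]' >/dev/null; python3 chk.py
python3 -m creep '[{"rotation":[0,0,-0.01],"xyz":[0,0,0],"fingers":0.21},{"rotation":[0,0,-0.01],"xyz":[0,0,0],"fingers":0.21}]' >/dev/null ; python3 chk.py
```

```text
t8.90 pos [0.4689 0.0942 0.1128] yaw_x 25.70 zax [-1.e-04  1.e-04 -1.e+00] F [ 0.31 -0.22 -0.93] T [-0.    -0.031 -0.18 ] w 0.0518 g 10.16 q [-0.26  0.77 -0.01  1.96  0.02  0.41 -1.41]
t9.07 pos [0.4689 0.0942 0.1128] yaw_x 26.33 zax [-1.e-04  1.e-04 -1.e+00] F [ 0.5   0.2  -0.89] T [ 0.022 -0.048 -0.32 ] w 0.0520 g 10.15 q [-0.26  0.77 -0.01  1.96  0.02  0.41 -1.4 ]
```

The torque climbs steadily, so this is the stop. I relax it a little and start a guarded lift.

```bash
python3 -m creep '[{"rotation":[0,0,0.018],"xyz":[0,0,0],"fingers":0.21},{"rotation":[0,0,0.018],"xyz":[0,0,0],"fingers":0.21}]' >/dev/null; python3 chk.py
python3 -m creep '[{"rotation":[0,0,0],"xyz":[0,0,-0.001],"fingers":0.21},{"rotation":[0,0,0],"xyz":[0,0,-0.002],"fingers":0.21},{"rotation":[0,0,0],"xyz":[0,0,-0.003],"fingers":0.21},{"rotation":[0,0,0],"xyz":[0,0,-0.003],"fingers":0.21}]' >/dev/null ; python3 chk.py
python3 -m creep '[{"rotation":[0,0,0],"xyz":[0,0,-0.001],"fingers":0.21},{"rotation":[0,0,0],"xyz":[0,0,-0.002],"fingers":0.21},{"rotation":[0,0,0],"xyz":[0,0,-0.002],"fingers":0.21}]' >/dev/null ; python3 chk.py
```

```text
t9.23 pos [0.4689 0.0942 0.1128] yaw_x 25.16 zax [-0.e+00  1.e-04 -1.e+00] F [ 0.2   0.1  -0.89] T [-0.073 -0.041 -0.162] w 0.0520 g 10.17 q [-0.26  0.77 -0.01  1.96  0.02  0.41 -1.41]
t9.57 pos [0.4689 0.0941 0.1159] yaw_x 25.26 zax [-3.e-04 -0.e+00 -1.e+00] F [ 0.21 -0.37 -3.78] T [-0.124  0.027 -0.179] w 0.0520 g 10.14 q [-0.26  0.76 -0.01  1.96  0.02  0.42 -1.41]
t9.82 pos [0.4689 0.0941 0.118 ] yaw_x 25.25 zax [-2.e-04  0.e+00 -1.e+00] F [-0.91 -1.38 -3.84] T [-0.199  0.147 -0.1  ] w 0.0520 g 10.14 q [-0.26  0.76 -0.01  1.96  0.02  0.42 -1.41]
```

```bash
python3 -m creep '[{"rotation":[0,0,0.012],"xyz":[0,0,0],"fingers":0.21},{"rotation":[0,0,0.012],"xyz":[0,0,0],"fingers":0.21}]' >/dev/null; python3 chk.py
python3 - <<'E'
from h import *
b=get_image("side")["color"]
cv2.imwrite("pics/c2.png",cv2.resize(b[260:350,270:370],(800,600),interpolation=2))
E
```

```text
t9.98 pos [0.4689 0.0942 0.1179] yaw_x 24.51 zax [-1.e-04  1.e-04 -1.e+00] F [-1.06 -0.71 -2.57] T [-0.198  0.232 -0.002] w 0.0516 g 10.17 q [-0.26  0.76 -0.01  1.96  0.01  0.42 -1.42]
```

View pics/c2.png

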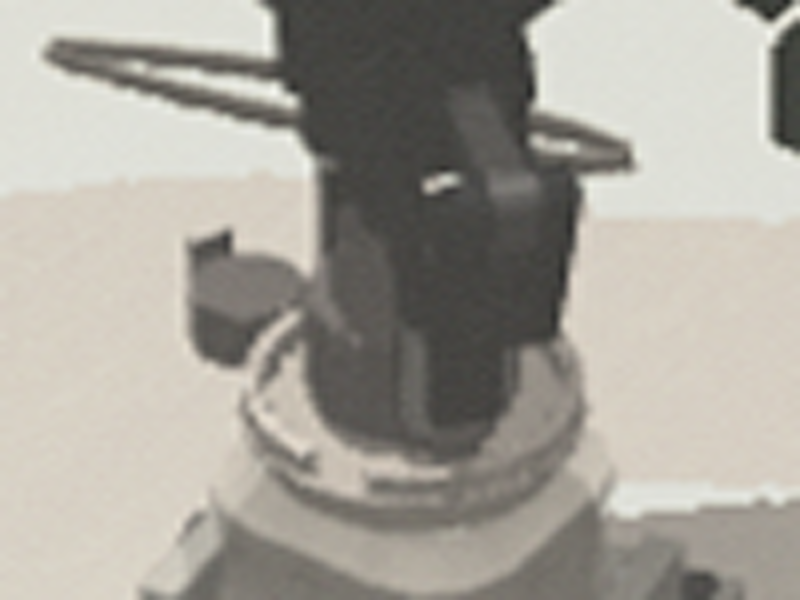

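The picture shows the fingers still on the cap's tabs. The cap's lower edge, at (400,450), is slightly clear of the collar, and the torque is relieved. I keep lifting in guarded steps.

```bash
cat > chz.py <<'E'
from h import *
import sys
s=read_state();st();sys.exit(int(abs(s["ft_force"][2])>8 or np.hypot(*s["ft_force"][:2])>8))
E
python3 -m creep '[{"rotation":[0,0,0],"xyz":[0,0,-0.0015],"fingers":0.21},{"rotation":[0,0,0],"xyz":[0,0,-0.003],"fingers":0.21},{"rotation":[0,0,0],"xyz":[0,0,-0.003],"fingers":0.21}]' >/dev/null ; python3 chz.py &&
python3 -m creep '[{"rotation":[0,0,0],"xyz":[0,0,-0.002],"fingers":0.21},{"rotation":[0,0,0],"xyz":[0,0,-0.004],"fingers":0.21},{"rotation":[0,0,0],"xyz":[0,0,-0.004],"fingers":0.21}]' >/dev/null && python3 chz.py &&
python3 -m creep '[{"rotation":[0,0,0],"xyz":[0,0,-0.002],"fingers":0.21},{"rotation":[0,0,0],"xyz":[0,0,-0.004],"fingers":0.21},{"rotation":[0,0,0],"xyz":[0,0,-0.004],"fingers":0.21}]' >/dev/null && python3 chz.py
```

```text
t10.28 pos [0.469  0.0942 0.1211] yaw_x 24.57 zax [ 2.e-04  1.e-04 -1.e+00] F [-1.3  -0.91 -0.29] T [-0.184  0.28   0.045] w 0.0518 g 10.21 q [-0.26  0.75 -0.01  1.96  0.01  0.43 -1.42]
t10.53 pos [0.4693 0.0943 0.1254] yaw_x 24.57 zax [ 1.e-03  4.e-04 -1.e+00] F [-0.23  0.54 -1.62] T [-0.045 -0.04   0.003] w 0.0518 g 10.21 q [-0.26  0.74 -0.01  1.95  0.01  0.44 -1.42]
t10.78 pos [0.4691 0.0942 0.1292] yaw_x 24.57 zax [ 5.e-04  3.e-04 -1.e+00] F [ 1.    0.21 -1.22] T [-0.027  0.02  -0.03 ] w 0.0517 g 10.21 q [-0.26  0.74 -0.01  1.95  0.01  0.45 -1.42]
```

```bash
python3 -m creep '[{"rotation":[0,0,0],"xyz":[0,0,-0.003],"fingers":0.21},{"rotation":[0,0,0],"xyz":[0,0,-0.006],"fingers":0.21},{"rotation":[0,0,0],"xyz":[0,0,-0.009],"fingers":0.21},{"rotation":[0,0,0],"xyz":[0,0,-0.012],"fingers":0.21},{"rotation":[0,0,0],"xyz":[0,0,-0.012],"fingers":0.21}]' >/dev/null ; python3 chz.py &&
python3 -m creep '[{"rotation":[0,0,0],"xyz":[0,0,-0.005],"fingers":0.21},{"rotation":[0,0,0],"xyz":[0,0,-0.01],"fingers":0.21},{"rotation":[0,0,0],"xyz":[0,0,-0.015],"fingers":0.21},{"rotation":[0,0,0],"xyz":[0,0,-0.02],"fingers":0.21},{"rotation":[0,0,0],"xyz":[0,0,-0.03],"fingers":0.21},{"rotation":[0,0,0],"xyz":[0,0,-0.04],"fingers":0.21},{"rotation":[0,0,0],"xyz":[0,0,-0.04],"fingers":0.21}]' >/dev/null && python3 chz.py
python3 - <<'E'
from h import *
b=get_image("side")["color"]
cv2.imwrite("pics/c3.png",cv2.resize(b[205:355,250:400],(600,600),interpolation=2))
E
```

```text
t11.20 pos [0.4692 0.0942 0.1414] yaw_x 24.57 zax [ 7.e-04  3.e-04 -1.e+00] F [ 0.77 -0.43 -1.06] T [-0.013 -0.035  0.039] w 0.0517 g 10.21 q [-0.26  0.71 -0.01  1.94  0.01  0.49 -1.42]
t11.78 pos [0.4695 0.0943 0.1825] yaw_x 24.56 zax [ 2.2e-03  6.0e-04 -1.0e+00] F [-0.03  0.36 -0.61] T [ 0.003 -0.07   0.04 ] w 0.0523 g 10.21 q [-0.26  0.64 -0.01  1.89  0.01  0.6  -1.41]
```

View pics/c3.png

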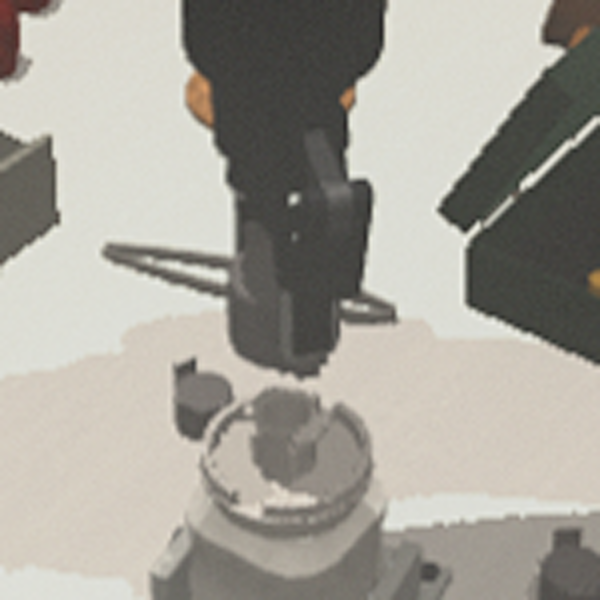

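The cap is off: it hangs between the fingers with its rim at about (265,365), and the bare neck shows at (285,440).

```bash
python3 -m creep '[{"rotation":[0,0,0],"xyz":[0,0,-0.02],"fingers":0.21},{"rotation":[0,0,0],"xyz":[0,0,-0.04],"fingers":0.21},{"rotation":[0,0,0],"xyz":[0,0,-0.055],"fingers":0.21},{"rotation":[0,0,0],"xyz":[0,0,-0.065],"fingers":0.21},{"rotation":[0,0,0],"xyz":[0,0,-0.065],"fingers":0.21}]' >/dev/null 
python3 -c "
from h import *
st((.5315,-.3405,.245))
s=get_image('side');o,d=ray(s,(316,296))
for y in (.1115,.1165):print(o+d*(y-o[1])/d[1])"
```

```text
t12.25 pos [0.4694 0.0943 0.2469] yaw_x 24.57 zax [ 2.1e-03  6.0e-04 -1.0e+00] F [ 1.12  0.16 -0.33] T [-0.034 -0.072 -0.008] w 0.0519 g 10.21 q [-0.26  0.54 -0.    1.8   0.    0.79 -1.41]
shift [-0.1243  0.4212  0.0018]
[0.47481362 0.1115     0.16977154]
[0.47412757 0.1165     0.17416153]
```

```bash
python3 -m creep '[{"rotation":[0,0,0],"xyz":[-0.003,0.01,0],"fingers":0.21},{"rotation":[0,0,0],"xyz":[-0.009,0.03,0],"fingers":0.21},{"rotation":[0,0,0],"xyz":[-0.0175,0.06,0],"fingers":0.21},{"rotation":[0,0,0],"xyz":[-0.0265,0.09,0],"fingers":0.21},{"rotation":[0,0,0],"xyz":[-0.0355,0.12,0],"fingers":0.21},{"rotation":[0,0,0],"xyz":[-0.0443,0.15,0],"fingers":0.21},{"rotation":[0,0,0],"xyz":[-0.053,0.18,0],"fingers":0.21},{"rotation":[0,0,0],"xyz":[-0.062,0.21,0],"fingers":0.21}]' >/dev/null 
python3 -m creep '[{"rotation":[0,0,0],"xyz":[-0.009,0.03,0],"fingers":0.21},{"rotation":[0,0,0],"xyz":[-0.0175,0.06,0],"fingers":0.21},{"rotation":[0,0,0],"xyz":[-0.0265,0.09,0],"fingers":0.21},{"rotation":[0,0,0],"xyz":[-0.0355,0.12,0],"fingers":0.21},{"rotation":[0,0,0],"xyz":[-0.0443,0.15,0],"fingers":0.21},{"rotation":[0,0,0],"xyz":[-0.053,0.18,0],"fingers":0.21},{"rotation":[0,0,0],"xyz":[-0.059,0.2,0],"fingers":0.21},{"rotation":[0,0,0],"xyz":[-0.0623,0.2112,0],"fingers":0.21}]' >/dev/null 
python3 -m creep '[{"rotation":[0,0,0],"xyz":[0,0,0],"fingers":0.21},{"rotation":[0,0,0],"xyz":[0,0,0],"fingers":0.21}]' >/dev/null 
python3 -c "
from h import *
st((.5315,-.3405,.018))"
```

```text
t13.80 pos [ 0.5303 -0.3411  0.2443] yaw_x 24.52 zax [-0.0017  0.0011 -1.    ] F [-0.29  1.15 -0.14] T [ 0.053 -0.009  0.033] w 0.0519 g 10.21 q [ 0.54  0.79 -0.05  1.23  0.04  1.12 -0.66]
shift [0.0016 0.0004 0.2263]
```

```bash
python3 -m creep '[{"rotation":[0,0,0],"xyz":[0.001,0,0.02],"fingers":0.21},{"rotation":[0,0,0],"xyz":[0.001,0,0.05],"fingers":0.21},{"rotation":[0,0,0],"xyz":[0.001,0,0.08],"fingers":0.21},{"rotation":[0,0,0],"xyz":[0.001,0,0.11],"fingers":0.21},{"rotation":[0,0,0],"xyz":[0.001,0,0.14],"fingers":0.21},{"rotation":[0,0,0],"xyz":[0.001,0,0.17],"fingers":0.21},{"rotation":[0,0,0],"xyz":[0.001,0,0.185],"fingers":0.21},{"rotation":[0,0,0],"xyz":[0.001,0,0.19],"fingers":0.21}]' >/dev/null 
python3 -m creep '[{"rotation":[0,0,0],"xyz":[0,0,0.01],"fingers":0.21},{"rotation":[0,0,0],"xyz":[0,0,0.018],"fingers":0.21},{"rotation":[0,0,0],"xyz":[0,0,0.022],"fingers":0.21},{"rotation":[0,0,0],"xyz":[0,0,0.022],"fingers":0.21},{"rotation":[0,0,0],"xyz":[0,0,0.022],"fingers":0.21}]' >/dev/null 
python3 - <<'E'
from h import *
st((.5315,-.3405,.0168))
b=get_image("side")["color"]
cv2.imwrite("pics/c4.png",cv2.resize(b[165:265,270:370],(600,600),interpolation=2))
E
```

```text
t14.88 pos [ 0.5322 -0.3402  0.0343] yaw_x 24.57 zax [ 5.e-04 -2.e-04 -1.e+00] F [0.44 0.81 0.09] T [0.003 0.025 0.042] w 0.0517 g 10.21 q [ 0.54  1.05 -0.05  1.43  0.07  0.67 -0.68]
shift [-0.0007 -0.      0.0175]
```

View pics/c4.png

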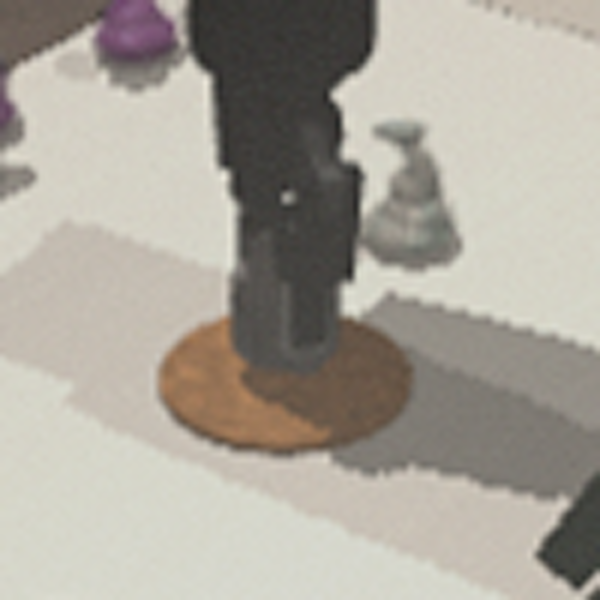

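The cap is upright above the mat's centre, with its rim at (285,370) and the mat at (285,383). hook_b at (410,220) is clear. I lower it in guarded steps until it touches.

```bash
cat > chd.py <<'E'
from h import *
import sys
s=read_state();st();sys.exit(int(s["ft_force"][2]>2.2))
E
python3 -m creep '[{"rotation":[0,0,0],"xyz":[0,0,0.006],"fingers":0.21},{"rotation":[0,0,0],"xyz":[0,0,0.012],"fingers":0.21},{"rotation":[0,0,0],"xyz":[0,0,0.014],"fingers":0.21},{"rotation":[0,0,0],"xyz":[0,0,0.014],"fingers":0.21}]' >/dev/null;python3 chd.py &&
python3 -m creep '[{"rotation":[0,0,0],"xyz":[0,0,0.001],"fingers":0.21},{"rotation":[0,0,0],"xyz":[0,0,0.0015],"fingers":0.21},{"rotation":[0,0,0],"xyz":[0,0,0.0015],"fingers":0.21}]' >/dev/null&& python3 chd.py &&
python3 -m creep '[{"rotation":[0,0,0],"xyz":[0,0,0.001],"fingers":0.21},{"rotation":[0,0,0],"xyz":[0,0,0.001],"fingers":0.21}]' >/dev/null&& python3 chd.py &&
python3 -m creep '[{"rotation":[0,0,0],"xyz":[0,0,0.001],"fingers":0.21},{"rotation":[0,0,0],"xyz":[0,0,0.001],"fingers":0.21}]' >/dev/null&& python3 chd.py &&
python3 -m creep '[{"rotation":[0,0,0],"xyz":[0,0,0.001],"fingers":0.21},{"rotation":[0,0,0],"xyz":[0,0,0.001],"fingers":0.21}]' >/dev/null&& python3 chd.py &&
python3 -m creep '[{"rotation":[0,0,0],"xyz":[0,0,0.001],"fingers":0.21},{"rotation":[0,0,0],"xyz":[0,0,0.001],"fingers":0.21}]' >/dev/null&& python3 chd.py
```

```text
t15.27 pos [ 0.5316 -0.34    0.019 ] yaw_x 24.56 zax [-9.e-04  6.e-04 -1.e+00] F [ 0.55  0.28 -1.47] T [0.014 0.021 0.034] w 0.0518 g 10.21 q [ 0.54  1.07 -0.05  1.43  0.07  0.64 -0.68]
t15.52 pos [ 0.532  -0.3402  0.0183] yaw_x 24.56 zax [ 1.e-04  0.e+00 -1.e+00] F [ 0.11 -0.46 -1.24] T [-0.016  0.043  0.021] w 0.0518 g 10.21 q [ 0.54  1.07 -0.05  1.43  0.07  0.64 -0.68]
t15.68 pos [ 0.5319 -0.3401  0.0173] yaw_x 24.57 zax [-0.e+00  1.e-04 -1.e+00] F [ 0.17  0.14 -1.27] T [-0.039 -0.031  0.027] w 0.0517 g 10.21 q [ 0.54  1.08 -0.05  1.43  0.07  0.64 -0.68]
t15.85 pos [ 0.5321 -0.3404  0.0165] yaw_x 24.56 zax [ 4.e-04 -3.e-04 -1.e+00] F [-0.59  0.67  2.4 ] T [ 0.15   0.1   -0.059] w 0.0519 g 10.25 q [ 0.54  1.08 -0.05  1.43  0.07  0.64 -0.68]
```

```bash
python3 -m creep '[{"rotation":[0,0,0],"xyz":[0,0,0.0004],"fingers":0.25},{"rotation":[0,0,0],"xyz":[0,0,0.0008],"fingers":0.3},{"rotation":[0,0,0],"xyz":[0,0,0.0012],"fingers":0.35},{"rotation":[0,0,0],"xyz":[0,0,0.0016],"fingers":0.4},{"rotation":[0,0,0],"xyz":[0,0,0.0016],"fingers":0.5},{"rotation":[0,0,0],"xyz":[0,0,0.0016],"fingers":0.75},{"rotation":[0,0,0],"xyz":[0,0,0.0016],"fingers":0.75},{"rotation":[0,0,0],"xyz":[0,0,0.0016],"fingers":0.75}]' >/dev/null; python3 chd.py
python3 -m creep '[{"rotation":[0,0,0],"xyz":[0,0,-0.005],"fingers":0.75},{"rotation":[0,0,0],"xyz":[0,0,-0.015],"fingers":0.75},{"rotation":[0,0,0],"xyz":[0,0,-0.03],"fingers":0.75},{"rotation":[0,0,0],"xyz":[0,0,-0.06],"fingers":0.75},{"rotation":[0,0,0],"xyz":[0,0,-0.1],"fingers":0.75},{"rotation":[0,0,0],"xyz":[0,0,-0.14],"fingers":0.75},{"rotation":[0,0,0],"xyz":[0,0,-0.18],"fingers":0.75},{"rotation":[0,0,0],"xyz":[0,0,-0.18],"fingers":0.75}]' >/dev/null; python3 chd.py
python3 - <<'E'
from h import *
t=get_image("top")["color"];b=get_image("side")["color"]
cv2.imwrite("pics/c5.png",np.hstack([cv2.resize(t[180:330,180:480],(400,200),interpolation=3),cv2.resize(b[165:265,220:420],(400,200),interpolation=2)]))
cv2.imwrite("pics/c5.png",np.vstack([cv2.resize(t[170:330,170:490],(600,300),interpolation=2),cv2.resize(b[165:265,230:430],(600,300),interpolation=2)]))
E
```

```text
t16.52 pos [ 0.5319 -0.3401  0.0146] yaw_x 24.57 zax [-1.e-04  2.e-04 -1.e+00] F [-0.36  0.12  0.52] T [ 0.055 -0.006 -0.002] w 0.0747 g 0.00 q [ 0.54  1.08 -0.05  1.43  0.07  0.63 -0.68]
t17.18 pos [ 0.534  -0.3415  0.2032] yaw_x 24.55 zax [ 0.0092 -0.0054 -0.9999] F [0.79 0.24 0.52] T [-0.013  0.003 -0.004] w 0.0746 g 0.00 q [ 0.54  0.83 -0.06  1.3   0.05  1.01 -0.66]
```

View pics/c5.png

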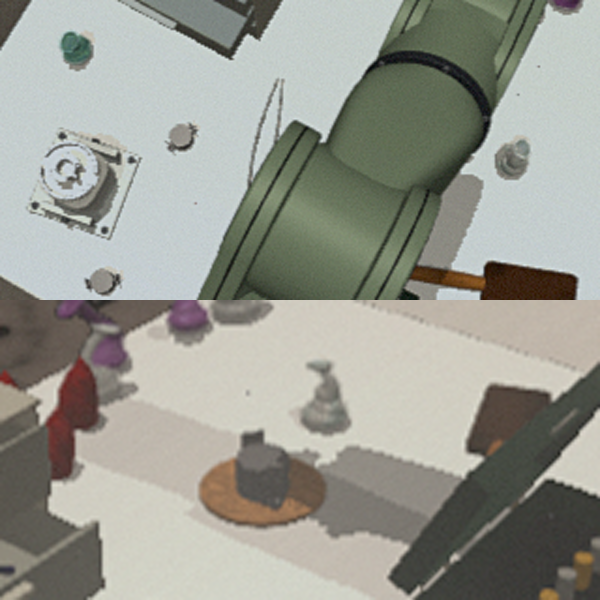

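The cap stands upright in the middle of the mat, at (262,470) in the lower view. The jar's neck is bare at (72,172) in the upper view, the bystanders are undisturbed, and the robot touches nothing.

```bash
python3 -m creep '[{"rotation":[0,0,0],"xyz":[0,0,0],"fingers":0.75},{"rotation":[0,0,0],"xyz":[0,0,0],"fingers":0.75}]' >/dev/null; python3 -c "
from rig import *
print(sign_off())"
```

```text
the job is handed in; nothing more can be done
None
```

The jar is open: I squeezed the tabs at about 10 N, turned the cap about 46° to its stop, lifted it straight off, set it upright at the centre of the cork mat and let go; the job is handed in at about 17 s.

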